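Lay the spirit level on the air receiver

ROBOT

A 6-joint arm with a two-finger parallel gripper is mounted at the origin on the work surface. World frame = base frame: x ahead of the robot, y to its left, z up, the work surface at z = 0. Lengths are in mm, angles in rad, forces in N, time in s.
With the tool pointing down it reaches from about 275 to 775 mm from the base axis. Payload 14.6 kg.
Tool frame: the origin (TCP) lies on the centre line of the jaws, within the pads' length; the fingertips stand tip_reach ahead of it and the grasp point (between the pads) lies 8 mm behind it (tip_reach is the distance from the TCP to the fingertips, in mm); z points along the fingers, y is the line along which they close (so a half turn about z gives the same grasp; the last joint's range is limited). The gripper opens to 85 mm and grips with 20 to 120 N. Pads are 22 mm wide; open, the fingers measure 114 mm over their backs; the gripper's body (76 mm by 85 mm) begins 54 mm behind the grasp point. The pads swing forward as they close: fully open they stand 13 mm farther back than shut.
Start: joints at [0.951, 0.263, -0.048, 1.259, 0, 1.415], TCP at [235.333, 469.304, 217.978] pointing down, gripper open.
Joint ranges: [-2.65, 2.65], [-0.89, 1.7], [-1.18, 1.37], [-2.13, 2.11], [-1.35, 1.29], [-3.14, 3.14]. Speed limits (rad/s): [1.89, 1.89, 2.57, 2.79, 3.14, 3.14].

INTERFACE

Orientations are given as a rotation vector (axis times angle).
In Python, from workcell import move_ptp, move_straight, goto_joints, gripper_to, pause, inverse_kinematics, get_obs, grab_frame, camera_model, Unreachable, finish_job, recognise, trace, tip_reach gives the robot as it stands. Calls block until the motion is done:
- move_ptp(position, orientation): joint-space move of the TCP to a pose.
- move_straight(position, attitude=None, velocity=150, threshold=None): straight line of the TCP; attitude=None keeps the orientation; velocity is the mean speed in mm/s. With threshold (N) it stops when the force on the tool has changed by that much, and returns True; else False.
- goto_joints(angles): joint-space move.
- gripper_to(opening): opening from 0.0 (shut) to 1.0 (fully open); the grip force is fixed at half the most; returns when the fingers have stopped.
- pause(seconds).
- inverse_kinematics(position, orientation): joint angles nearest the present ones, or None.
- get_obs(): the state.
- grab_frame(name): name is "side" or "top" or "wrist"; returns the picture (400x640x3 uint8, blue, green, red); there is no depth.
- camera_model(name): a dict with "fx", "fy", "cx", "cy" (pixels), "R" (3x3) and "t" (3): a world point X has camera coordinates R X + t; the wrist camera has in their place "tool_from_camera" (4x4, takes a point from camera to tool coordinates, whose origin is the TCP and whose axes are the flange's). Camera axes: x right, y down, z forward; pixel columns grow to the right and rows downward; lengths in mm; the calibration is good to about 2 mm. A picture is of the moment at which its call begins: read the wrist's pose just before it. camera_model takes no time and is no camera call.
A pose or a line that the arm cannot do raises Unreachable and nothing moves.
- finish_job(): hands the job in; it is judged then, once.
Trained networks look in the newest picture that a camera, given by its name, has taken for a name from the list of things; names that differ only in an ending like _2 or _b are one class to them, and where a whole thing is asked for, a point or a joint stands for the part that bears it (a point fixed in the world has none). Each returns a list of dicts, best first, with "score" (0 to 1); they miss things now and then, are a little off and sometimes report something else, mostly with a low value. They report only what shows in the picture. A call takes as long as a camera call.
- recognise(query, camera): "point" ([column, row] in pixels, amid what is visible of it).
- trace(query, camera): "region" (400x640 bool, what is visible of it) and "point" ([column, row] in pixels, amid what is visible of it).
The state is a dict: "time_s": time; "qpos": joint angles; "dq": joint speeds; "tau": joint torques, N m; "tool_pos": TCP position; "tcp_rot": TCP orientation; "ft_force": force on the tool from outside, world axes, zero at the start; "wrist_torque": the same for the moment, N m; "opening": opening from 0.0 (shut) to 1.0 (fully open); "grasp_force": force on a finger pad.
Only numpy, scipy, OpenCV 4.12 (cv2) and the standard library are available. Lean on these libraries where they do the work, as an engineer would, in place of code of your own. Each camera call takes 0.05 s, during which the arm holds its last target. There are 200 camera calls.

TASK

We want to see whether the air receiver stands level. Take the spirit level that leans in the open tote and balance it lengthways on the rounded top of the receiver, on the crown line about midway along the tank, upright with its measuring edge down; set it down gently rather than dropping it, and leave it resting there by itself. Do not disturb the oil filter, the white carton or the air regulator.

Things in the scene. Friction and masses are not known exactly. Their poses are not given: they have to be found in the camera images.
- level: Torpedo spirit level, aluminium, black end caps, green vials, about 0.26 kg: a bar 230 mm long (x), 24 mm thick (y), 42 mm tall (z). Origin: centre of its flat underside (measuring edge); +z points to the top edge with the middle vial's notch; the flat 230 x 42 mm sides face +y and -y. Centre of mass 21 mm above the origin. Either end may point either way on the tank.
- level_low (a point): Middle of the underside's edge at the level's low (-x) end, 115 mm from its origin; axes as the level's. At the start this end stands on the tote's floor against the cartons and the level's x axis rises at about 43 degrees in the tote's x-z plane. Lift straight up first: pulling it square off its slope jams this end on the cartons.
- tote: Blue plastic tote, red trim, open top, fixed: 200 (x) by 300 (y) by 120 mm tall, walls and floor 4 mm, trim 10 mm outside the walls. Origin: centre of its underside. Along the -x wall inside stands a fixed row of white cartons, 38 mm deep, 55 mm tall. The level's underside rests on the +x rim and its high (+x) end sticks out 60 mm past it. The rest of the inside is empty.
- tank: Black steel air receiver lying on two strap feet, fixed. The shell is a smooth horizontal cylinder, diameter 160 mm, length 260 mm along its x axis, the axis 105 mm above the table; dished heads and end fittings reach to x = +187 and -211 mm, all below the crown. Nothing stands on top. Origin: on the table under the middle of the shell.
- tank_crown (a point): Middle of the tank's crown line (the highest line of the shell, along the tank's x axis), 185 mm above the table; axes as the tank's.
- oil_filter: Bystander, loose: black spin-on oil filter can, 76 mm diameter, 101 mm tall, standing upright. Origin: centre of its underside.
- carton: Bystander, loose: white carton 85 x 85 x 90 mm tall. Origin: centre of its underside.
- regulator: Bystander, loose: compressed-air filter regulator standing on its clear bowl, 44 mm aluminium block with side ports and gauge (about 60 mm over all), black knob on top, 122 mm tall. Origin: centre of its underside.

How it is judged:
By the outcome, as a careful person would: the job done as asked, in the order asked, and still so for the second after the job is handed in, with the robot touching nothing.
It also fails if it takes over 45 s, if anything falls off the work surface, if the arm or the gripper's body presses on something with over 40 N, if the wrist force passes 120 N, or if a joint passes its speed limit or range.

## Working session

There is one attempt and no reset: what is moved stays moved. The work goes in short steps, each a Python script; the robot and the scene stay as the last script left them, time stands still between calls to the robot, and variables do not carry over. Pictures are saved under pics/ and viewed, at most 10 in all, crops included, and the job is handed in when it is done.

```bash
mkdir -p pics; ls
python3 - <<'E'
from workcell import *
import cv2,numpy as np
print(tip_reach, get_obs())
for n in("side","top"):
    f=grab_frame(n);cv2.imwrite(f"pics/{n}0.png",f);print(n,camera_model(n))
    for q in("level","tote","tank","oil_filter","carton","regulator"):
        r=recognise(q,n);print(q,[(np.round(d["point"]).tolist(),round(d["score"],2)) for d in r[:3]])
E
```

```text
pics
11.0 {'time_s': 0.0, 'qpos': array([ 9.50699723e-01,  2.63564306e-01, -4.89270582e-02,  1.25938270e+00,
        2.27458856e-05,  1.41548631e+00]), 'dq': array([ 0.00078969,  0.00134264, -0.00023939,  0.00153774, -0.00098838,
       -0.00508657]), 'tau': array([-2.04901560e-03, -6.37611794e+01,  3.84573340e+01,  1.35749383e-02,
       -3.06697793e-04, -1.43025329e-05]), 'tool_pos': array([235.16433073, 469.07987178, 217.50727053]), 'tcp_rot': array([-7.23432448e-01, -3.05672296e+00,  1.55353732e-03]), 'ft_force': array([0.34214823, 1.22357437, 0.26653601]), 'wrist_torque': array([ 0.05790376, -0.04563415,  0.01118381]), 'grasp_force': 0.0, 'opening': 0.9961639110534904}
side {'fx': 455.3003535783102, 'fy': 455.3003535783102, 'cx': 325.1796055693945, 'cy': 200.84047965939732, 'R': array([[-0.98231621, -0.18709244, -0.0071608 ],
       [-0.13692913,  0.74396968, -0.65403328],
       [ 0.1276921 , -0.64148697, -0.75643188]]), 't': array([ 597.05534741,  184.19597214, 1131.53221566])}
level [([337.0, 162.0], 0.88)]
tote [([362.0, 162.0], 0.66)]
tank [([341.0, 321.0], 0.67)]
oil_filter [([336.0, 231.0], 0.96)]
carton [([256.0, 249.0], 0.66)]
regulator [([263.0, 192.0], 0.71)]
top {'fx': 364.60617925645334, 'fy': 364.60617925645334, 'cx': 323.13632449648844, 'cy': 196.12812862248177, 'R': array([[ 9.49870402e-03, -9.99954880e-01, -1.10673185e-04],
       [-9.79223979e-01, -9.27935844e-03, -2.02569230e-01],
       [ 2.02559063e-01,  2.03251900e-03, -9.79267938e-01]]), 't': array([-36.75789898, 630.57041806, 885.35416806])}
level [([390.0, 202.0], 0.86)]
tote [([416.0, 224.0], 0.57)]
tank [([201.0, 237.0], 0.8)]
oil_filter [([310.0, 222.0], 0.79)]
carton [([281.0, 148.0], 0.85)]
regulator [([334.0, 139.0], 0.63), ([390.0, 198.0], 0.27)]
```

View pics/top0.png

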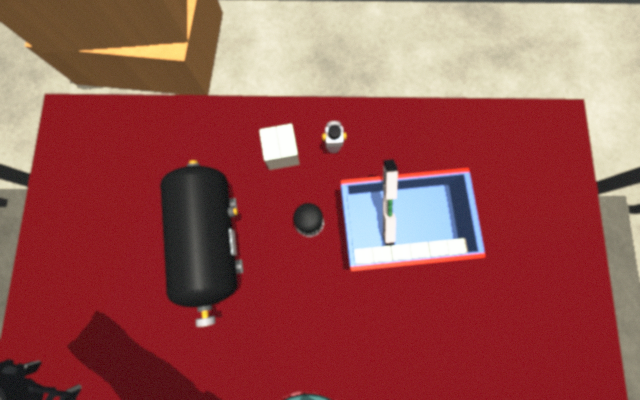

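View pics/side0.png

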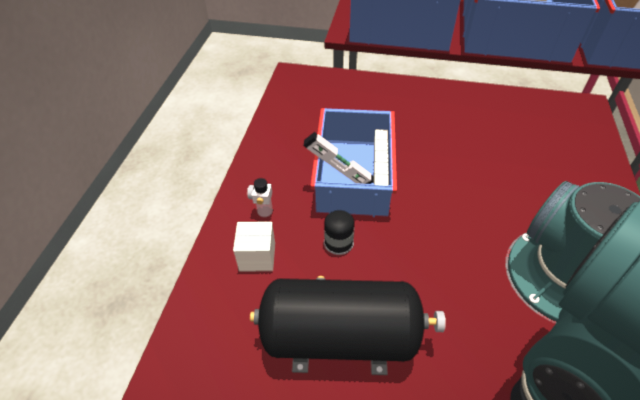

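The top view shows the tank at left (about 200,237), and the tote at right (about 412,220) with the level running (390,165)→(390,243), its high end away from the robot. The oil filter at (309,220) sits between them. Next I'll fit the masks.

```bash
cat > h.py <<'E'
from workcell import *
import cv2,numpy as np
from scipy.optimize import minimize
from scipy.spatial.transform import Rotation as Ro
def cam(n,obs=None):
    m=camera_model(n);K=(m["fx"],m["fy"],m["cx"],m["cy"])
    if n!="wrist": return K,np.array(m["R"]),np.array(m["t"])
    T=np.eye(4);T[:3,:3]=Ro.from_rotvec(obs["tcp_rot"]).as_matrix();T[:3,3]=obs["tool_pos"]
    I=np.linalg.inv(T@np.array(m["tool_from_camera"]));return K,I[:3,:3],I[:3,3]
def proj(c,X):
    K,R,t=c;p=np.atleast_2d(X)@R.T+t
    return np.c_[K[0]*p[:,0]/p[:,2]+K[2],K[1]*p[:,1]/p[:,2]+K[3]]
def back(c,uv,z):
    K,R,t=c;d=R.T@np.array([(uv[0]-K[2])/K[0],(uv[1]-K[3])/K[1],1]);o=-R.T@t
    return o+d*(z-o[2])/d[2]
def hull(c,X,S=4):
    im=np.zeros((400,640),np.uint8)
    h=cv2.convexHull(proj(c,X).astype(np.float32))
    cv2.fillConvexPoly(im,np.round((h)*16).astype(np.int32),1,cv2.LINE_8,4);return im>0
def box(x0,x1,y0,y1,z0,z1): return np.array([[x,y,z] for x in(x0,x1) for y in(y0,y1) for z in(z0,z1)],float)
def se(x,y,z,yaw,pitch=0): return lambda X:Ro.from_euler("ZY",[yaw,-pitch]).apply(X)+[x,y,z]
TOTE=np.r_[box(-110,110,-160,160,110,120),box(-100,100,-150,150,0,110)]
a=np.linspace(0,2*np.pi,48,endpoint=False)
TANK=np.array([[x,80*np.cos(q),105+80*np.sin(q)] for x in(-130,130) for q in a])
LEVEL=box(-115,115,-12,12,0,42)
def fit(views,pts,f,x0,step):
    def cost(p):
        s=0
        for c,m in views:
            h=hull(c,f(p)(pts));s+=1-(h&m).sum()/max(1,(h|m).sum())
        return s/len(views)
    x0=np.array(x0,float);sim=np.r_[[x0],x0+np.diag(step)]
    r=minimize(cost,x0,method="Nelder-Mead",options=dict(initial_simplex=sim,maxiter=600))
    r=minimize(cost,r.x,method="Nelder-Mead",options=dict(initial_simplex=np.r_[[r.x],r.x+np.diag(step)/2],maxiter=600))
    return r.x,r.fun
E
python3 - <<'E'
from h import *
V={}
for n in("top","side"):
    grab_frame(n);c=cam(n)
    for q in("tote","tank","level","oil_filter","carton","regulator"):
        r=trace(q,n)
        if r: V[q,n]=(c,r[0]["region"]); print(q,n,round(r[0]["score"],2),r[0]["region"].sum(),np.round(r[0]["point"]))
np.savez("masks.npz",**{f"{q}_{n}":v[1] for (q,n),v in V.items()})
c=cam("top")
for q,z,p in(("tote",100,(412,220)),("tank",105,(200,237)),("level",100,(390,203)),("oil_filter",101,(309,217)),("carton",90,(279,140)),("regulator",122,(335,131))):
    print(q,back(c,p,z).round())
g=lambda q:[V[q,n] for n in("top","side") if (q,n) in V]
t0=back(c,(412,220),100);k0=back(c,(200,237),105);l0=back(c,(390,203),90)
rt=fit(g("tote"),TOTE,lambda p:se(p[0],p[1],0,p[2]),[*t0[:2],0],[10,10,.1]);print("tote",rt)
rk=fit(g("tank"),TANK,lambda p:se(p[0],p[1],0,p[2]),[*k0[:2],1.6 if 0 else 0.0],[10,10,.1]);print("tank",rk)
rl=fit(g("level"),LEVEL,lambda p:se(*p),[*l0,0,.75],[10,10,10,.1,.1]);print("level",rl)
print("level in tote frame",Ro.from_euler("z",-rt[0][2]).apply(rl[0][:3]-[*rt[0][:2],0]), rl[0][3]-rt[0][2])
E
```

```text
tote top 0.85 11067 [416. 221.]
tank top 0.92 9937 [199. 240.]
level top 0.69 1085 [390. 199.]
oil_filter top 0.6 788 [309. 222.]
carton top 0.78 1317 [280. 151.]
regulator top 0.87 537 [335. 136.]
tank side 0.63 1189 [335. 161.]
level side 0.97 1219 [337. 159.]
oil_filter side 0.63 1178 [338. 229.]
carton side 0.97 1872 [254. 249.]
regulator side 0.68 705 [263. 197.]
tote [ 565. -251.  100.]
tank [518. 268. 105.]
level [ 608. -198.  100.]
oil_filter [570.   4. 101.]
carton [775.  86.  90.]
regulator [788. -59. 122.]
tote (array([ 5.68060786e+02, -2.44165519e+02,  1.04876097e-01]), np.float64(0.09033371691599534))
tank (array([5.08859360e+02, 2.67869801e+02, 1.49623510e-01]), np.float64(0.5926797516523132))
level (array([ 6.18511183e+02, -1.94626412e+02,  8.24356356e+01,  1.20482230e-01,
        7.52913208e-01]), np.float64(0.13175625818591008))
level in tote frame [55.35914891 43.98557015 82.43563557] 0.01560613238360839
```

```bash
cat >> h.py <<'E'
def tool(yaw,pitch=0): # tool z = -level z, tool x = -level x
    return (Ro.from_euler("ZY",[yaw,-pitch])*Ro.from_matrix(np.diag([-1.,1,-1]))).as_rotvec()
def snap(name,q):
    o=get_obs();f=grab_frame("wrist");cv2.imwrite(f"pics/{name}.png",f)
    r=trace(q,"wrist");print(name,[(round(d["score"],2),int(d["region"].sum()),np.round(d["point"]).tolist()) for d in r[:2]],round(o["time_s"],2))
    return (cam("wrist",o),r[0]["region"]) if r else None
E
python3 - <<'E'
from h import *
np.set_printoptions(precision=4,suppress=True)
print(camera_model("wrist"))
m=np.load("masks.npz");tt=(cam("top"),m["tank_top"])
print("tank top",fit([tt],TANK,lambda p:se(p[0],p[1],0,p[2]),[518,268,0.1],[10,10,.1]))
V=[]
for k,y in enumerate((0.1,0.1-np.pi)):
    for z in (480,430,400):
        if inverse_kinematics([505,268,z],tool(y)) is not None: break
    print(z);move_ptp([505,268,z],tool(y));pause(.3)
    v=snap(f"tank{k}","tank")
    if v:
        V.append(v);np.save(f"tank{k}.npy",v[1]);print(fit([v],TANK,lambda p:se(p[0],p[1],0,p[2]),[510,268,0.1],[10,10,.1]))
print(fit(V,TANK,lambda p:se(p[0],p[1],0,p[2]),[510,268,0.1],[10,10,.1]))
for k in range(2):
    pass
cv2.imwrite("pics/both.png",np.hstack([cv2.resize(cv2.imread(f"pics/tank{k}.png"),(400,250)) for k in(0,1)]))
E
```

```text
{'fx': 298.2921926951844, 'fy': 298.2921926951844, 'cx': 315.89830153411884, 'cy': 199.23865333526732, 'tool_from_camera': array([[  -0.0011,   -0.9485,   -0.3169,   81.6452],
       [   1.    ,   -0.001 ,   -0.0004,    1.1959],
       [   0.0001,   -0.3169,    0.9485, -154.5486],
       [   0.    ,    0.    ,    0.    ,    1.    ]])}
tank top (array([508.4028, 267.9223,   0.1509]), np.float64(0.18507761642463694))
430
tank0 [(0.88, 21391, [311.0, 152.0]), (0.17, 2395, [171.0, 169.0])] 3.17
(array([505.6668, 266.9433,   0.1601]), np.float64(0.14311335939296388))
430
tank1 [(0.72, 22844, [312.0, 127.0])] 6.22
(array([540.9767, 274.0212,   0.1555]), np.float64(0.12866729759958706))
(array([524.9974, 270.9884,   0.1532]), np.float64(0.16111806851817495))
```

View pics/both.png

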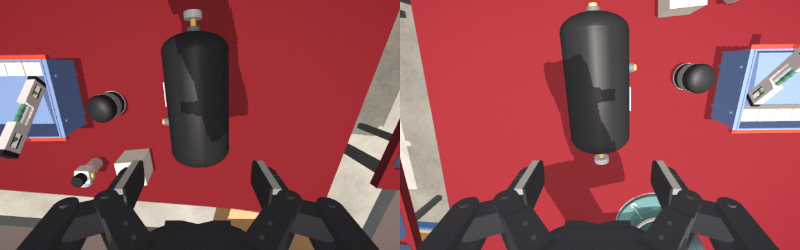

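Run:
```python
from h import *
np.set_printoptions(precision=4,suppress=True)
def tk(p):
    h=p[3];P=[]
    for q in np.linspace(0,np.pi/2,8):
        for s in(-1,1):
            P+= [[s*(130+h*np.sin(q)),80*np.cos(q)*np.cos(b),105+80*np.cos(q)*np.sin(b)] for b in a]
    return np.array(P)
def fit2(vs,x0):
    return fit(vs,None,lambda p:(lambda _:se(p[0],p[1],0,p[2])(tk(p))),x0,[10,10,.1,10])
m=np.load("masks.npz")["tank_top"].astype(np.uint8)
op=lambda m,k:cv2.morphologyEx(m.astype(np.uint8),cv2.MORPH_OPEN,cv2.getStructuringElement(cv2.MORPH_ELLIPSE,(k,k)))>0
V=[(cam("top"),op(m,31))]
# recorded wrist poses = commanded ones
for k,y in enumerate((0.1,0.1-np.pi)):
    V.append((cam("wrist",dict(tcp_rot=tool(y),tool_pos=np.array([505,268,430.]))),op(np.load(f"tank{k}.npy"),41)))
for v in V: print(v[1].sum(),fit2([v],[515,268,.15,30]))
x,f=fit2(V,[515,268,.15,30]);print(x,f)
o=get_obs();print(o["tool_pos"],o["tcp_rot"],tool(.1-np.pi))
im=np.hstack([cv2.imread("pics/top0.png")[130:340,100:300],cv2.imread("pics/tank0.png")[30:300,200:420][:210],cv2.imread("pics/tank1.png")[0:280,200:420][:210]])
ms=np.hstack([hull(V[0][0],se(*x[:2],0,x[2])(tk(x)))[130:340,100:300],hull(V[1][0],se(*x[:2],0,x[2])(tk(x)))[30:240,200:420],hull(V[2][0],se(*x[:2],0,x[2])(tk(x)))[:210,200:420]]).astype(np.uint8)
cs,_=cv2.findContours(ms,0,2);cv2.drawContours(im,cs,-1,(0,255,255),1);cv2.imwrite("pics/tfit.png",im)
```

```text
9575 (array([523.8881, 270.1858,   0.1529,  39.9932]), np.float64(0.02367659222497931))
20549 (array([523.3323, 267.1113,   0.1584,  37.2416]), np.float64(0.01996265977308631))
22148 (array([525.1497, 271.4172,   0.1583,  37.0219]), np.float64(0.021521121760738393))
[524.2732 270.2195   0.1561  38.5789] 0.02985131073518843
[504.9887 268.0103 429.9964] [-3.1377 -0.157   0.    ] [3.1377 0.157  0.    ]
```

View pics/tfit.png

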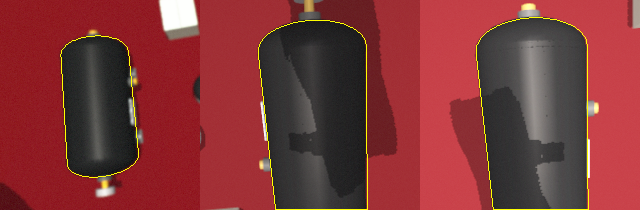

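The fitted outlines follow the tank edges in all three views. The tank is at (524.2, 269.4) with yaw 0.157. Next is a wrist look at the level.

Run:
```python
from h import *
np.set_printoptions(precision=4,suppress=True)
move_ptp([540,-195,380],tool(.12));pause(.3)
v=snap("lev0","level");np.save("lev0.npy",v[1])
m=np.load("masks.npz");top=(cam("top"),m["level_top"]);sd=(cam("side"),m["level_side"])
f=lambda p:se(*p)
x0=[618,-195,82,.12,.753];s=[6,6,6,.06,.06]
for n,vs in(("w",[v]),("top+w",[top,v]),("all",[top,sd,v])): print(n,*fit(vs,LEVEL,f,x0,s))
x,_=fit([top,sd,v],LEVEL,f,x0,s)
im=cv2.imread("pics/lev0.png");cs,_=cv2.findContours(hull(v[0],f(x)(LEVEL)).astype(np.uint8),0,2);cv2.drawContours(im,cs,-1,(0,255,255),1)
cs,_=cv2.findContours(v[1].astype(np.uint8),0,2);cv2.drawContours(im,cs,-1,(255,0,255),1)
cv2.imwrite("pics/lfit.png",im)
```

```text
lev0 [(0.59, 2282, [309.0, 210.0])] 8.59
w [ 625.7086 -194.4497   66.8333    0.1066    0.6625] 0.0734394124847001
top+w [ 620.3048 -194.6272   79.3049    0.1108    0.768 ] 0.10387463219648219
all [ 617.9444 -194.6729   83.9361    0.125     0.7768] 0.12150389281566783
```

View pics/lfit.png

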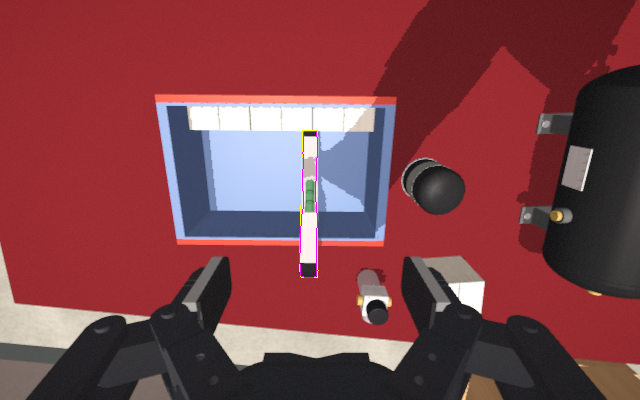

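The magenta trace and yellow fit agree on the level in the tote, from (310,131) to (309,276). Now the grasp and a straight lift.

```bash
cat >> h.py <<'E'
GZ=15. # TCP height above the underside in the grasp
E
python3 - <<'E'
from h import *
np.set_printoptions(precision=3,suppress=True)
yaw,pit=.118,.753;L=np.array([618.5,-193.8,82.8])
R=Ro.from_euler("ZY",[yaw,-pit]);rv=tool(yaw,pit)
P=lambda h:L+R.apply([0,0,h])
for h in(GZ,GZ+100): print(P(h),inverse_kinematics(P(h),rv))
U=P(GZ)+[0,0,220];print(inverse_kinematics(U,rv))
move_ptp(P(GZ+100),rv)
print(move_straight(P(GZ),velocity=100,threshold=15),get_obs()["tool_pos"])
gripper_to(0.0)
o=get_obs();print("grip",o["opening"],o["grasp_force"],o["ft_force"],o["tool_pos"])
print(move_straight(o["tool_pos"]+[0,0,20],velocity=40))
o=get_obs();print(o["opening"],o["grasp_force"],o["ft_force"])
move_straight(o["tool_pos"]+[0,0,180],velocity=150)
o=get_obs();print(o["opening"],o["grasp_force"],o["ft_force"],o["wrist_torque"],o["time_s"])
f=grab_frame("side");cv2.imwrite("pics/lift.png",f)
E
```

```text
[ 608.314 -195.008   93.745] [-0.673  0.256 -0.788 -0.056  0.508 -0.635]
[ 540.406 -203.058  166.709] [-0.793  0.067 -0.748  0.235  0.571 -0.755]
[-0.673  0.027 -0.361  0.6    0.508 -0.635]
False [ 608.267 -195.115   94.184]
grip 0.2597185091124188 60.97524725832045 [-4.411  0.48   5.075] [ 608.251 -194.954   93.943]
False
0.2603229639494773 59.85149506945163 [-0.106  0.036 -2.998]
0.26207479012137314 59.862889386713505 [-1.192  0.429 -2.745] [-0.143  1.098 -0.029] 13.9583
```

View pics/lift.png

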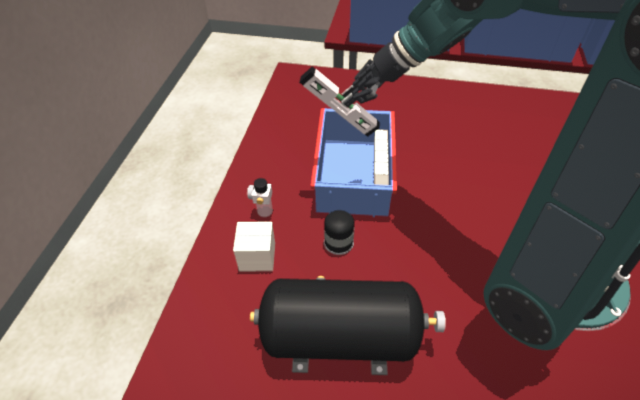

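The level is held clear of the tote, its middle at about (345,98) in the side view. Next I'll swing over the tank and measure it in hand.

Run:
```python
from h import *
np.set_printoptions(precision=3,suppress=True)
T=np.array([524.2,269.4]);ty=.157
p=[*T,290+GZ]
print(inverse_kinematics(p,tool(ty)))
move_ptp([560,-190,345],tool(.12));move_ptp(p,tool(ty));pause(.4)
o=get_obs();print(o["tool_pos"],o["ft_force"],o["wrist_torque"],o["grasp_force"],o["time_s"])
V=[]
for n in("top","side"):
    f=grab_frame(n);cv2.imwrite(f"pics/over_{n}.png",f);r=trace("level",n);print(n,[(round(d["score"],2),int(d["region"].sum()),np.round(d["point"])) for d in r])
    c=cam(n);h=hull(c,se(*T,290,ty)(LEVEL));print(h.sum(),np.argwhere(h).mean(0)[::-1])
    if r: np.save(f"ov_{n}.npy",r[0]["region"])
    g=cv2.findContours(h.astype(np.uint8),0,2)[0];f=f.copy();cv2.drawContours(f,g,-1,(0,255,255),1)
    u,w=np.clip(proj(c,[*T,300])[0].astype(int),[140,110],[500,290]);V.append(cv2.resize(f[w-110:w+110,u-140:u+140],(400,314)))
cv2.imwrite("pics/over.png",np.hstack(V))
```

```text
[0.337 0.375 0.353 1.548 0.    0.18 ]
[524.312 269.179 304.997] [ 0.732 -0.415 -2.857] [-0.041 -0.021  0.048] 59.790151845663786 17.2583
top [(0.77, 2228, array([163., 235.])), (0.35, 1300, array([280., 150.]))]
2869 [163.046 225.367]
side [(0.58, 2845, array([335., 261.]))]
3531 [342.637 263.706]
```

View pics/over.png

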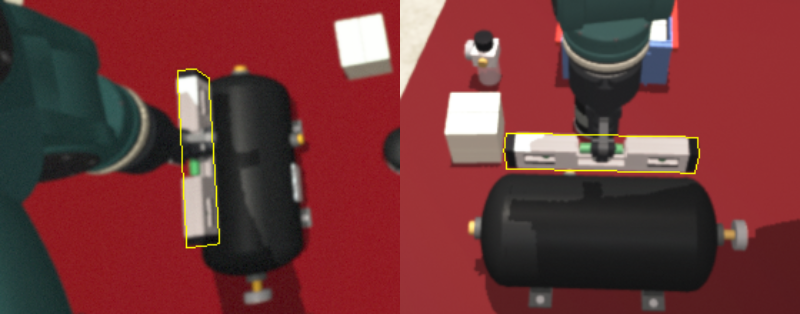

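The level sits over the tank and matches the predicted yellow outline in both views. Lowering with a force stop.

Run:
```python
from h import *
np.set_printoptions(precision=3,suppress=True)
T=np.array([524.2,269.4])
move_straight([*T,200+GZ],velocity=100);pause(.4)
o=get_obs();f0,t0=o["ft_force"],o["wrist_torque"];print(o["tool_pos"],f0,t0)
hit=move_straight([*T,178+GZ],velocity=8,threshold=4)
pause(.2);o=get_obs();print(hit,o["tool_pos"],"underside",o["tool_pos"][2]-GZ,o["ft_force"]-f0,o["wrist_torque"]-t0,o["opening"],o["time_s"])
```

```text
[524.245 269.43  215.108] [-0.401  0.548 -3.359] [ 0.059  0.017 -0.003]
True [524.195 269.389 201.682] underside 186.6816368551335 [-0.39  -1.208  8.259] [-0.109 -0.028  0.027] 0.26233208214072906 20.7333
```

Run:
```python
from h import *
np.set_printoptions(precision=3,suppress=True)
p=get_obs()["tool_pos"]
for g in(.3,.36,.45): gripper_to(g);o=get_obs();print(o["opening"],o["grasp_force"],o["ft_force"])
pause(.5)
V=[]
for n in("top","side"):
    f=grab_frame(n);c=cam(n);r=trace("level",n);print(n,[(round(d["score"],2),int(d["region"].sum()),np.round(d["point"])) for d in r])
    h=hull(c,se(524.2,269.4,185,.157)(LEVEL));f=f.copy();cv2.drawContours(f,cv2.findContours(h.astype(np.uint8),0,2)[0],-1,(0,255,255),1)
    u,w=np.clip(proj(c,[524,269,200])[0].astype(int),[100,78],[540,322]);V.append(cv2.resize(f[w-78:w+78,u-100:u+100],(400,312)))
cv2.imwrite("pics/rel.png",np.hstack(V));print(get_obs()["time_s"])
```

```text
0.29719474598256784 0.24254989810287952 [-0.75  -0.588  1.035]
0.35751034656676756 0.0 [-0.09   0.586 -0.934]
0.45206924148622113 0.0 [ 0.564 -0.136 -0.792]
top [(0.78, 1580, array([187., 240.])), (0.36, 820, array([310., 223.]))]
side [(0.7, 2300, array([334., 293.]))]
22.125
```

View pics/rel.png

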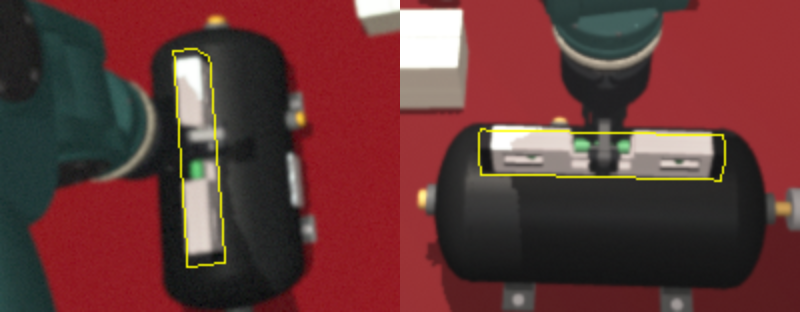

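It is standing free within the outline. I'll open further, retract and check.

Run:
```python
from h import *
np.set_printoptions(precision=3,suppress=True)
gripper_to(.8);p=get_obs()["tool_pos"]
move_straight(p+[0,0,120],velocity=80);move_ptp([400,60,380],tool(.157));pause(1)
V=[];M=[]
for n in("top","side"):
    f=grab_frame(n);c=cam(n);r=trace("level",n);print(n,[(round(d["score"],2),int(d["region"].sum()),np.round(d["point"])) for d in r])
    M.append((c,r[0]["region"]))
    u,w=np.clip(proj(c,[524,269,200])[0].astype(int),[100,78],[540,322]);V.append(cv2.resize(f[w-78:w+78,u-100:u+100],(400,312)))
cv2.imwrite("pics/fin.png",np.hstack(V))
f=lambda p:(lambda X:Ro.from_euler("ZYX",[p[3],-p[4],p[5]]).apply(X)+p[:3])
print(fit(M,LEVEL,f,[524,269,185,.157,0,0],[5,5,5,.05,.03,.1]));print(get_obs()["time_s"])
```

```text
top [(0.95, 980, array([184., 204.])), (0.24, 3725, array([204., 199.]))]
side [(0.96, 2555, array([340., 294.]))]
(array([524.06 , 267.76 , 184.677,   0.164,   0.015,   0.059]), np.float64(0.31416243530905186))
26.3583
```

View pics/fin.png

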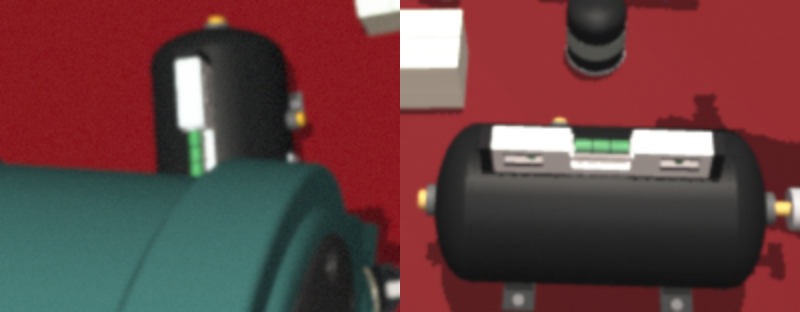

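Run:
```python
from h import *
np.set_printoptions(precision=3,suppress=True)
move_ptp([500,-60,400],tool(0));pause(.5)
M=[]
for n in("top","side"):
    grab_frame(n);r=trace("level",n);M.append((cam(n),r[0]["region"]));print(r[0]["score"],r[0]["region"].sum())
f=lambda p:(lambda X:Ro.from_euler("ZYX",[p[3],-p[4],p[5]]).apply(X)+p[:3])
print(fit(M,LEVEL,f,[524,269,185,.157,0,0],[5,5,5,.05,.03,.1]),get_obs()["time_s"])
```

```text
0.62 673
0.79 2592
(array([525.467, 267.874, 189.55 ,   0.166,   0.029,  -0.034]), np.float64(0.38418753860154675)) 27.7333
```

```bash
python3 -c "
from workcell import *
print(finish_job())"
```

```text
the job is handed in; nothing more can be done
None
```

The spirit level is resting by itself on the receiver's crown line, about midway along, upright with its measuring edge down, and I handed the job in at about 28 s. The last top view was partly blocked by the arm, so its exact sideways tilt is only known to be within a few degrees of upright. I gave the oil filter, carton and regulator a wide berth but did not measure them again afterwards.

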